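# Ready the medicine drawer on an interlocked unit

### The job

The left drawer of the medicine unit was left out, and its interlock lets only one drawer be out at a time. Push the left drawer fully home, then pull wide open the drawer directly below the red-banded carton so that it can be restocked, and leave it open. Keep the third drawer shut and leave the red-banded carton standing where it is on top of the unit.

Things in the scene. Friction and masses are not known exactly. Their poses are not given: they have to be found in the camera images.
- cabinet: white drawer unit fixed to the steel top, 250 (x) x 357 (y) x 135 high mm, three pale blue-green drawers side by side. Origin: centre of its underside, z up; front faces its own -x (to the robot), shut drawer fronts at x = -125. Interlock: while a drawer is over about 10 mm out, the others move only 3 or 4 mm; with all shut, any one is free. Handle bars: 10 mm thick, 90 long along y, 40 mm clear of the front.
- drawer_left (a joint): slide of the left drawer (seen from the robot), m: 0 shut, 0.110 at its stop; opens along the cabinet's -x. Starts 75 to 105 mm out. Friction about 1.5 N; stays where left. Its black bar handle lies along y, middle at (-170 - 1000 q, +115, 112) mm in the cabinet frame, q = this joint; gap behind the bar open above and below, two 8 mm posts at 41 mm either side of the middle.
- drawer_middle (a joint): slide of the middle drawer (seen from the robot), m: 0 shut, 0.110 at its stop; opens along the cabinet's -x. Starts shut. Friction about 1.5 N; stays where left. Its black bar handle lies along y, middle at (-170 - 1000 q, 0, 112) mm in the cabinet frame, q = this joint; gap behind the bar open above and below, two 8 mm posts at 41 mm either side of the middle.
- drawer_right (a joint): slide of the right drawer (seen from the robot), m: 0 shut, 0.110 at its stop; opens along the cabinet's -x. Starts shut. Friction about 1.5 N; stays where left. Its black bar handle lies along y, middle at (-170 - 1000 q, -115, 112) mm in the cabinet frame, q = this joint; gap behind the bar open above and below, two 8 mm posts at 41 mm either side of the middle.
- carton_red: loose white carton with a broad red band, 45 x 85 x 30 high mm, 60 g, lying on top of the unit above either the middle or the right drawer (its y in the cabinet frame is within 15 mm of that drawer's): it marks the drawer to open. Origin: centre of its underside; z up. Similar cartons with blue and green bands lie above the other two drawers.
There are look-alikes about, which are no part of the job. Leave any pink look-alike of the carton_red alone.

How it is judged:
By the outcome, as a careful person would: the job done as asked, in the order asked, and still so for the second after the job is handed in, with the robot touching nothing.
It also fails if it takes over 45 s, if anything falls off the work surface, if the arm or the gripper's body presses on something with over 40 N, if the wrist force passes 120 N, or if a joint passes its speed limit or range.

### The arm

A 6-joint arm with a two-finger parallel gripper is mounted at the origin on the work surface. World frame = base frame: x ahead of the robot, y to its left, z up, the work surface at z = 0. Lengths are in mm, angles in degrees, forces in N, time in s.
With the tool pointing down it reaches from about 300 to 850 mm from the base axis. Payload 4.2 kg.
Tool frame: the origin (TCP) lies at the very end of the fingers, on their centre line; the grasp point (between the pads) lies 19 mm behind it; z points along the fingers, y is the direction in which the jaws open and shut (so a half turn about z gives the same grasp; the last joint's range is limited). The gripper opens to 91 mm and grips with 3 to 60 N. Pads are 32 mm wide; open, the fingers measure 118 mm over their backs; the gripper's body (76 mm by 178 mm) begins 60 mm behind the grasp point.
Start: joints at [67.953, 18.312, 89.639, -0, 72.044, -1.146], TCP at [205.143, 537.181, 183.676] pointing down, gripper open.
Joint ranges: [-177.97, 177.97], [-48.28, 115.42], [12.27, 149.76], [-77.06, 257.06], [2.81, 150.46], [-146.56, 146.56]. Speed limits (degrees/s): [147.25, 147.25, 180, 180, 180, 180].

### API

Orientations are given as [roll, pitch, yaw] about the fixed x, y, z axes, in that order (R = Rz(yaw) Ry(pitch) Rx(roll)).
In Python, from workcell import env gives the robot as it stands. The module is installed in compiled form; this text tells all that it offers.
- The arm moves only by the tool arm_command, never from a script. Its argument "targets" is a list of rows, each a list of 5 numbers: the closure, from 0 (fully open) to 1 (shut), then the shift along the tool's x, y, z each as a share of 50 cm, from -1 to 1, then the turn about the tool's z as a share of pi/4 rad, from -1 to 1. A call has 1 to 8 rows; each row is the pose to reach, as a shift and turn from the pose measured when the call began, along the tool's axes at that moment; what a row does not reach only later rows make up. A row lasts 1/12 s, in which the tool goes at most 41.7 mm and 7.16 degrees, less where a joint would pass 70% of its speed; a pose out of reach is approached as far as the arm can. A call with a number of a shift or a turn outside -1 to 1 is refused whole. A call with a gripper value outside its range is refused whole. The fingers move at their own pace and stop on an object; "squeeze" is the grip in N (left out, the last holds). Time passes only in rows, so rows that repeat a pose let the fingers close. It gives the time, the measured TCP pose, the force and the opening at its end, in the units of the state.
- env.state(): the state, without advancing time (a new reading comes with each control period).
- env.grab_frame(name): name is "side" or "top" or "wrist"; returns the picture (384x512x3 uint8, red, green, blue); there is no depth.
- env.camera_params(name): a dict with "camera_matrix" (3x3 intrinsics, pixels), "R" (3x3) and "t" (3): a world point X has camera coordinates R X + t; the wrist camera has in their place "hand_eye" (4x4, takes a point from camera to tool coordinates, whose origin is the TCP and whose axes are the flange's). Camera axes: x right, y down, z forward; pixel columns grow to the right and rows downward; lengths in mm; the calibration is good to about 2 mm. A picture is of the moment at which its call begins: read the wrist's pose just before it. camera_params takes no time and is no camera call.
- env.job_done(): hands the job in, once; it reports no verdict.
The state is a dict: "time_s": time; "qpos": joint angles; "qvel": joint speeds; "effort": joint torques, N m; "ee_pos": TCP position; "ee_rot": TCP orientation; "force": force on the tool from outside, world axes, zero at the start; "torque": the same for the moment, N m; "gripper_width": finger opening in mm.
Only numpy, scipy, OpenCV 4.12 (cv2) and the standard library are available. Lean on these libraries where they do the work, as an engineer would, in place of code of your own. Each camera call takes 0.05 s, during which the arm holds its last target.

## Working session

There is one attempt and no reset: what is moved stays moved. The work goes in short steps, Python scripts to look and compute and a tool call to move; the robot and the scene stay as the last step left them, time stands still between calls to the robot, and variables do not carry over. Pictures are saved under pics/ and viewed, and the job is handed in when it is done.

Besides the shell and the picture viewer there is one more tool, called as name([rows], argument=value, ...), one row to a line, values as JSON. arm_command: Moves the arm, as the interface text tells. Shift numbers are shares of 50 cm and turn numbers shares of pi/4 rad, none past 1 either way. Its arguments: {"type":"object","properties":{"targets":{"type":"array"},"squeeze":{"type":"number"}},"required":["targets"]}

```bash
mkdir -p pics
python3 - <<'E'
from workcell import env
import cv2
print(env.state())
for n in ("top","side"):
    im=env.grab_frame(n); cv2.imwrite(f"pics/{n}0.png",im[:,:,::-1]); print(n,env.camera_params(n))
print(env.camera_params("wrist"))
E
```

```text
{'time_s': 0.0, 'qpos': array([ 6.79540389e+01,  1.83508968e+01,  8.97079928e+01, -1.58222288e-03,
        7.20403561e+01, -1.14572732e+00]), 'qvel': array([ 0.03843881, -0.05488524, -0.06709038, -0.06084172, -0.06545402,
       -0.00331031]), 'effort': array([-1.98469497e-03, -4.12445247e+01, -2.31977338e+01,  7.24738603e-02,
        4.56759240e-02, -1.47318906e-04]), 'ee_pos': array([204.92538003, 536.6514546 , 182.81700828]), 'ee_rot': array([-1.79900744e+02, -4.80476091e-04,  1.59100255e+02]), 'force': array([0.317931  , 0.62578903, 0.17132096]), 'torque': array([ 0.00087599,  0.00870253, -0.00934842]), 'gripper_width': 91.3640574412325}
top {'camera_matrix': array([[492.6928455 ,   0.        , 261.18445834],
       [  0.        , 492.6928455 , 185.42916165],
       [  0.        ,   0.        ,   1.        ]]), 'R': array([[-0.02771411, -0.99890964,  0.03756952],
       [-0.99190902,  0.02282299, -0.12488235],
       [ 0.12388874, -0.04072655, -0.99146   ]]), 't': array([  6.24470375, 656.40505457, 914.28729058])}
side {'camera_matrix': array([[441.44565402,   0.        , 257.15840575],
       [  0.        , 441.44565402, 186.9553819 ],
       [  0.        ,   0.        ,   1.        ]]), 'R': array([[-0.94836503, -0.31708794,  0.00768161],
       [-0.30620255,  0.90895459, -0.28291616],
       [ 0.08272707, -0.27065992, -0.95911388]]), 't': array([617.97605748, 212.25082035, 749.76442026])}
{'camera_matrix': array([[316.33953506,   0.        , 256.85102573],
       [  0.        , 316.33953506, 184.58897019],
       [  0.        ,   0.        ,   1.        ]]), 'hand_eye': array([[-3.84187361e-04, -9.58687237e-01, -2.84462009e-01,
         8.07493657e+01],
       [ 9.99999794e-01, -2.21863050e-04, -6.02857332e-04,
         4.69254249e-01],
       [ 5.14840021e-04, -2.84462182e-01,  9.58687124e-01,
        -2.02080009e+02],
       [ 0.00000000e+00,  0.00000000e+00,  0.00000000e+00,
         1.00000000e+00]])}
```

View pics/top0.png

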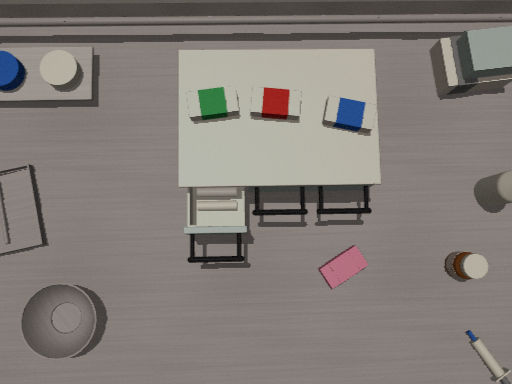

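View pics/side0.png

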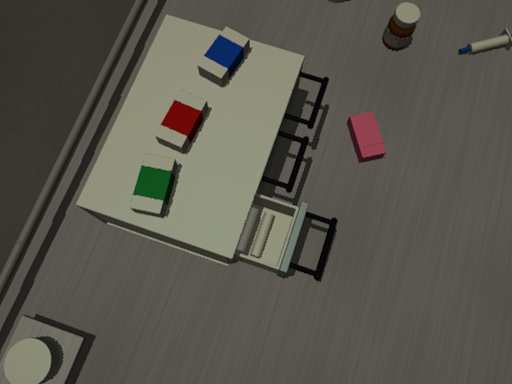

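The top view shows the unit's top spanning about (180-378, 50-186). The left drawer is out, with its bar at (216,259). The middle bar is at (280,212) and the right bar at (345,211).

Candidates for the red carton:
- Red-banded carton on the unit at (276,103).
- Pink box on the table at (343,267).

The one at (276,103) fits: it is white with a red band and sits on the unit, above the middle drawer. I'll measure it and confirm with a crop.

```bash
cat > h.py <<'E'
import numpy as np,cv2
from workcell import env
def ray(n,u,v,z):
    p=env.camera_params(n);K,R,t=p["camera_matrix"],p["R"],p["t"]
    d=R.T@np.linalg.inv(K)@np.array([u,v,1.]);c=-R.T@t
    return c+d*(z-c[2])/d[2]
E
python3 - <<'E'
from h import *
im=cv2.imread("pics/top0.png")
hsv=cv2.cvtColor(im,cv2.COLOR_BGR2HSV)
def big(m,n,minA=60):
    c,_=cv2.findContours(m,cv2.RETR_EXTERNAL,cv2.CHAIN_APPROX_NONE)
    return sorted([x for x in c if cv2.contourArea(x)>minA],key=cv2.contourArea)[::-1][:n]
# handles: dark
m=cv2.inRange(im,(0,0,0),(45,45,45)); m[:187]=0; m[275:]=0; m[:,:180]=0; m[:,385:]=0
m2=cv2.morphologyEx(m,cv2.MORPH_OPEN,np.ones((3,25),np.uint8))
for c in big(m2,5,20):
    r=cv2.boundingRect(c); (u,v),_,_=cv2.minAreaRect(c)
    pts=c[:,0,:]; l=pts[pts[:,0]<=r[0]+1].mean(0);q=pts[pts[:,0]>=r[0]+r[2]-2].mean(0)
    print("bar",r,(u,v),ray("top",u,v,115).round(1),ray("top",*l,115).round(1),ray("top",*q,115).round(1))
# white top
m=cv2.inRange(hsv,(0,0,120),(179,90,255)); 
g=cv2.morphologyEx(m,cv2.MORPH_OPEN,np.ones((5,5),np.uint8))
c=big(g,1)[0]; hull=cv2.convexHull(c); print(cv2.boundingRect(c))
for u,v in [(179,50),(375,50),(379,185),(179,187)]: print("corner",ray("top",u,v,135).round(1))
for name,lo,hi in (("red",(0,180,80),(6,255,255)),("green",(50,120,40),(80,255,255))):
    for c in big(cv2.inRange(hsv,lo,hi),3,100):
        (u,v),_,_=cv2.minAreaRect(c); print(name,(u,v),ray("top",u,v,165).round(1))
a=cv2.resize(im[40:280,170:390],None,fx=2.4,fy=2.4,interpolation=cv2.INTER_CUBIC)
cv2.imwrite("pics/crop0.png",a)
E
```

```text
bar (188, 257, 56, 5) (215.5, 259.0) [519.3  76.1 115. ] [520.3 123.3 115. ] [518.8  28.7 115. ]
bar (253, 210, 54, 5) (279.5, 212.0) [598.8 -38.6 115. ] [599.9   7.8 115. ] [598.5 -85.4 115. ]
bar (317, 209, 53, 4) (343.0, 210.5) [ 598.6 -152.4  115. ] [ 599.7 -106.3  115. ] [ 597.4 -198.7  115. ]
(0, 39, 512, 345)
corner [893.3 134.4 135. ]
corner [ 889.  -221.4  135. ]
corner [ 640.6 -214.4  135. ]
corner [645.1 136.2 135. ]
red (275.4653015136719, 101.14916229248047) [786.7 -34.  165. ]
green (212.3362579345703, 103.02183532714844) [785.2  74.5 165. ]
```

View pics/crop0.png

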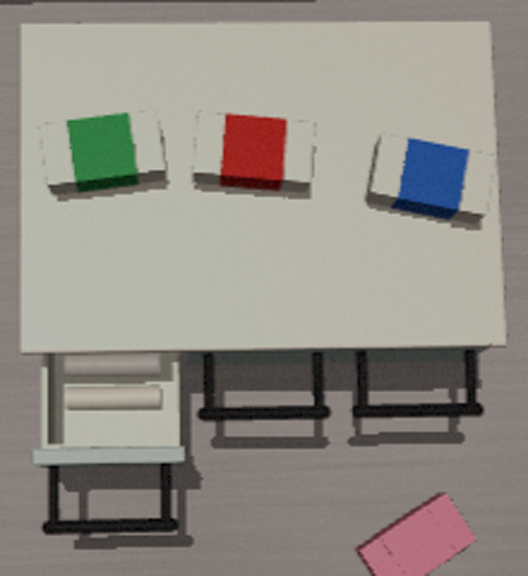

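The crop confirms it: the white carton with the red band is directly above the middle drawer, and the pink box is loose on the table. The sizes agree: bars are about 93 long, bar spacing is 114, and left q is about 80 mm. The cabinet yaw is about -0.9°. I'll straddle the left bar with the jaws along x (yaw about 89).

```bash
cat > go.py <<'E'
import sys
from h import *
from scipy.spatial.transform import Rotation as Ro
x,y,z,w=map(float,sys.argv[1:5])
s=env.state();R=Ro.from_euler("xyz",s["ee_rot"],degrees=True)
d=R.inv().apply(np.array([x,y,z])-s["ee_pos"])
dw=-((w-s["ee_rot"][2]+180)%360-180)
print("shares",(d/500).round(4),"turn",round(dw/45,4),"rows",np.linalg.norm(d)/41.7,abs(dw)/7.16,s["ee_pos"].round(1),s["ee_rot"].round(2),"t",s["time_s"])
E
python3 go.py 360 310 240 124; python3 go.py 519 76 240 89
```

```text
shares [-0.4515 -0.3131 -0.1137] turn 0.78 rows 6.727596497278302 4.9019914967813305 [204.9 536.7 182.9] [-179.91   -0.    159.1 ] t 0.1
shares [-0.9155 -0.6369 -0.1132] turn 1.5577 rows 13.441124653650958 9.790259653205911 [204.9 536.7 182.9] [-179.91   -0.    159.1 ] t 0.1
```

arm_command([
  [0.55,-0.1,-0.07,-0.1137,0.1],
  [0.55,-0.9155,-0.637,-0.113,1.0],
  [0.55,-0.9155,-0.637,-0.113,1.0],
  [0.55,-0.9155,-0.637,-0.113,1.0],
  [0.55,-0.9155,-0.637,-0.113,1.0],
  [0.55,-0.9155,-0.637,-0.113,1.0],
  [0.55,-0.9155,-0.637,-0.113,1.0],
  [0.55,-0.9155,-0.637,-0.113,1.0],
], squeeze=20)

```text
time_s: 0.77
ee_pos: [386.7, 269.0, 227.3]
ee_rot: [-179.9, 0.1, 114.0]
force: [1.2, 1.3, -0.5]
gripper_width: 42.0
```

```bash
python3 go.py 519 76 200 89.1
```

```text
shares [-0.4602  0.0852  0.0549] turn 0.5524 rows 5.649891661334498 3.471801768172079 [386.7 269.  227.3] [-1.7992e+02  7.0000e-02  1.1396e+02] t 0.7667
```

arm_command([
  [0.55,-0.46,0.085,0.055,0.552],
  [0.55,-0.46,0.085,0.055,0.552],
  [0.55,-0.46,0.085,0.055,0.552],
  [0.55,-0.46,0.085,0.055,0.552],
  [0.55,-0.46,0.085,0.055,0.552],
  [0.55,-0.46,0.085,0.055,0.552],
  [0.55,-0.46,0.085,0.055,0.552],
  [0.55,-0.46,0.085,0.055,0.552],
])

```text
time_s: 1.43
ee_pos: [518.9, 74.8, 199.0]
ee_rot: [-179.8, 0.1, 88.9]
force: [0.5, -0.8, 0.6]
gripper_width: 40.9
```

```bash
python3 go.py 519 76 94 89.1
python3 - <<'E'
from h import *
for n in("wrist","side"): cv2.imwrite(f"pics/{n}1.png",env.grab_frame(n)[:,:,::-1])
E
```

```text
shares [0.0027 0.0008 0.2101] turn -0.0036 rows 2.5188379632213 0.022725043128154033 [518.9  74.8 199. ] [-1.7983e+02  9.0000e-02  8.8940e+01] t 1.4333
```

View pics/wrist1.png

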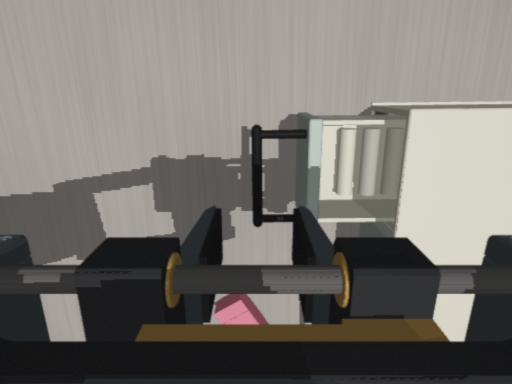

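View pics/side1.png

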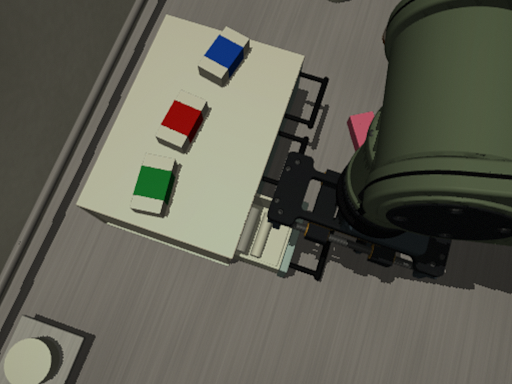

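The wrist view shows the left bar vertical at column 257, rows 127-224, between the finger planes in x. I'll check its y by ray.

```bash
cat >> h.py <<'E'
from scipy.spatial.transform import Rotation as Ro
def wray(u,v,z,s=None):
    s=s or env.state();p=env.camera_params("wrist");H=p["hand_eye"]
    R=Ro.from_euler("xyz",s["ee_rot"],degrees=True).as_matrix()
    d=R@H[:3,:3]@np.linalg.inv(p["camera_matrix"])@np.array([u,v,1.]);c=R@H[:3,3]+s["ee_pos"]
    return c+d*(z-c[2])/d[2]
E
python3 -c "
from h import *
for v in (127,175,224): print(wray(257,v,115).round(1))"
```

```text
[519.  126.2 115. ]
[518.3  81.7 115. ]
[517.5  31.9 115. ]
```

The two views agree to within 3 mm, so I'll descend.

arm_command([
  [0.55,0.004,0,0.06,0],
  [0.55,0.004,0,0.12,0],
  [0.55,0.004,0,0.17,0],
  [0.55,0.004,0,0.21,0],
  [0.55,0.004,0,0.21,0],
  [0.55,0.004,0,0.21,0],
])

```text
time_s: 2.03
ee_pos: [517.1, 79.5, 94.6]
ee_rot: [-179.8, 0.1, 89.2]
force: [0.1, 0.5, 1.1]
gripper_width: 41.0
```

```bash
python3 go.py 579 76 94 89.1
```

```text
shares [-0.0053  0.1239  0.0008] turn 0.0029 rows 1.4865981608437384 0.01806370375602652 [517.1  79.5  94.6] [-1.798e+02  7.000e-02  8.923e+01] t 2.0333
```

arm_command([
  [0.55,-0.002,0.03,0,0],
  [0.55,-0.002,0.05,0,0],
  [0.55,-0.002,0.08,0,0],
  [0.55,-0.002,0.11,0,0],
  [0.55,-0.002,0.14,0,0],
  [0.55,-0.002,0.17,0,0],
  [0.55,-0.002,0.18,0,0],
  [0.55,-0.002,0.18,0,0],
])

```text
time_s: 2.7
ee_pos: [609.2, 77.6, 95.5]
ee_rot: [-180.0, 0.1, 89.2]
force: [-1.0, 0.3, 0.3]
gripper_width: 41.1
```

arm_command([
  [0.55,0,0.006,0,0],
  [0.55,0,0.01,0,0],
  [0.55,0,0.014,0,0],
  [0.55,0,0.014,0,0],
])

```text
time_s: 3.03
ee_pos: [614.3, 77.5, 95.8]
ee_rot: [-179.8, 0.1, 89.2]
force: [-4.5, 0.1, 4.4]
gripper_width: 41.3
```

arm_command([
  [0.55,0,0.006,0.002,0],
  [0.55,0,0.01,0.002,0],
  [0.55,0,0.01,0.002,0],
])

```text
time_s: 3.28
ee_pos: [614.1, 77.5, 95.9]
ee_rot: [-179.2, 0.1, 89.3]
force: [-12.8, 0.6, 12.1]
gripper_width: 40.7
```

The bar stopped at x≈614 with the force rising, which matches home at 615. I'll back off, lift and look.

arm_command([
  [0.55,0,-0.016,0,0],
  [0.55,0,-0.026,0,0],
  [0.55,0,-0.026,0,0],
  [0.55,0,-0.026,-0.06,0],
  [0.55,0,-0.026,-0.12,0],
  [0.55,0,-0.026,-0.18,0],
  [0.55,0,-0.026,-0.21,0],
  [0.55,0,-0.026,-0.21,0],
])

```text
time_s: 3.95
ee_pos: [605.6, 78.1, 205.5]
ee_rot: [-179.8, 0.0, 89.2]
force: [0.0, -0.9, -0.2]
gripper_width: 40.8
```

```bash
python3 go.py 598.8 -38.6 200 89.1
python3 - <<'E'
from h import *
for n in("wrist",): cv2.imwrite(f"pics/{n}2.png",env.grab_frame(n)[:,:,::-1])
E
```

```text
shares [-0.2335 -0.0104  0.0112] turn 0.0032 rows 2.805576383681144 0.0201935420620224 [605.6  78.1 205.5] [-1.7978e+02  1.0000e-02  8.9240e+01] t 3.95
```

View pics/wrist2.png

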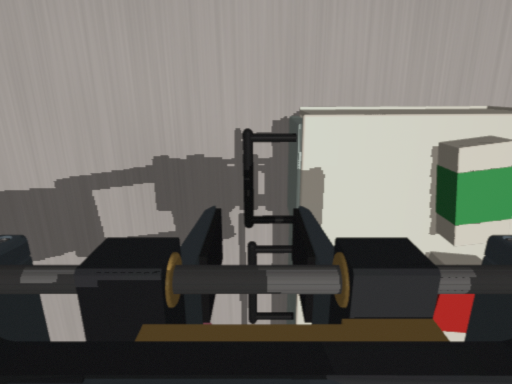

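The left drawer is in: its bar is at column 249, rows 130-227, in line with the middle bar at column 252, rows 243-322. I'll check the rays.

```bash
python3 -c "
from h import *
for u,v in ((248,132),(249,225),(252.5,245),(253,320)): print(wray(u,v,115).round(1))"
```

```text
[595.9 122.9 115. ]
[594.9  31.  115. ]
[598.   9. 115.]
[597. -82. 115.]
```

There is a possible 3-4 mm discrepancy, so I'll check more closely.

Run:
```python
from h import *
im=cv2.imread("pics/wrist2.png")
cv2.imwrite("pics/w2c.png",cv2.resize(im[115:330,215:325],None,fx=2.75,fy=2.75,interpolation=cv2.INTER_NEAREST))
cv2.imwrite("pics/top2.png",env.grab_frame("top")[:,:,::-1])
```

```text
(no output)
```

View pics/w2c.png

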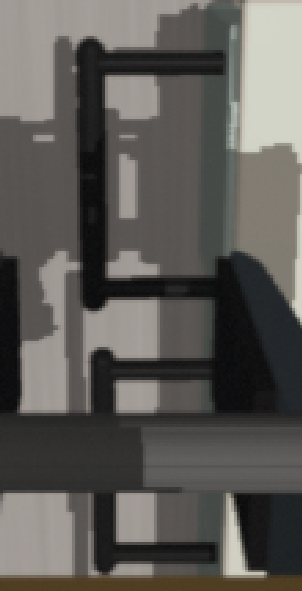

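View pics/top2.png

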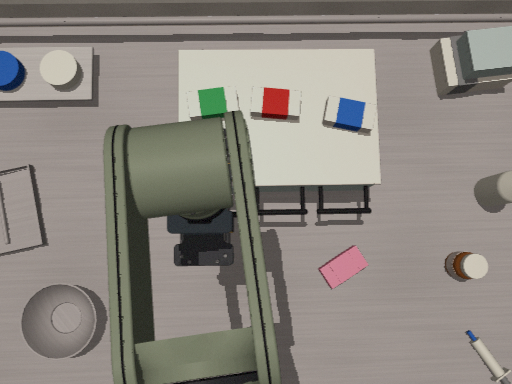

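The left bar still sits about 2-3 mm proud: crop column 91-94 against 102, and a light gap shows behind its front. The far finger probably met the unit before the drawer was home. I'll push the bar from outside with the jaws shut.

arm_command([
  [1,0,-0.04,0,0],
  [1,0,-0.09,0,0],
  [1,0,-0.09,0,0],
  [1,0,-0.09,0.06,0],
  [1,0,-0.09,0.12,0],
  [1,0,-0.09,0.18,0],
  [1,0,-0.09,0.208,0],
  [1,0,-0.09,0.208,0],
])

```text
time_s: 4.72
ee_pos: [552.9, 77.7, 92.1]
ee_rot: [-178.7, 0.2, 89.3]
force: [0.1, -0.0, 0.2]
gripper_width: 0.7
```

arm_command([
  [1,0,0.01,-0.01,0],
  [1,0,0.02,-0.012,0],
  [1,0,0.03,-0.012,0],
  [1,0,0.036,-0.012,0],
  [1,0,0.036,-0.012,0],
])

```text
time_s: 5.13
ee_pos: [572.7, 77.5, 98.6]
ee_rot: [-178.8, 0.1, 89.2]
force: [-0.4, 0.0, 0.8]
gripper_width: 0.4
```

arm_command([
  [1,0,0.006,0,0],
  [1,0,0.012,0,0],
  [1,0,0.012,0,0],
])

```text
time_s: 5.38
ee_pos: [579.6, 77.5, 98.8]
ee_rot: [-178.9, 0.1, 89.2]
force: [0.0, -0.1, 0.3]
gripper_width: 0.3
```

arm_command([
  [1,0,0.006,0,0],
  [1,0,0.01,0,0],
  [1,0,0.01,0,0],
])

```text
time_s: 5.63
ee_pos: [585.0, 77.4, 98.7]
ee_rot: [-178.9, 0.1, 89.2]
force: [0.7, -0.4, 0.3]
gripper_width: 0.5
```

arm_command([
  [1,0,0.006,0,0],
  [1,0,0.008,0,0],
  [1,0,0.008,0,0],
])

```text
time_s: 5.88
ee_pos: [589.3, 77.3, 98.6]
ee_rot: [-178.9, 0.1, 89.2]
force: [-0.1, -0.5, -1.0]
gripper_width: 0.3
```

arm_command([
  [1,0,0.006,0,0],
  [1,0,0.008,0,0],
  [1,0,0.008,0,0],
])

```text
time_s: 6.13
ee_pos: [593.7, 77.3, 98.5]
ee_rot: [-178.9, 0.1, 89.2]
force: [-0.4, -0.0, -0.2]
gripper_width: 0.4
```

Run:
```python
from h import *
cv2.imwrite("pics/wrist3.png",env.grab_frame("wrist")[:,:,::-1])
cv2.imwrite("pics/side3.png",env.grab_frame("side")[:,:,::-1])
```

```text
(no output)
```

View pics/wrist3.png

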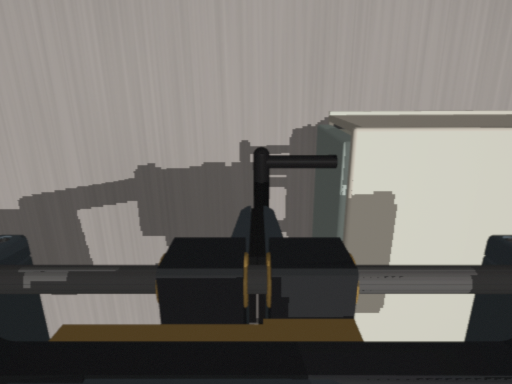

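View pics/side3.png

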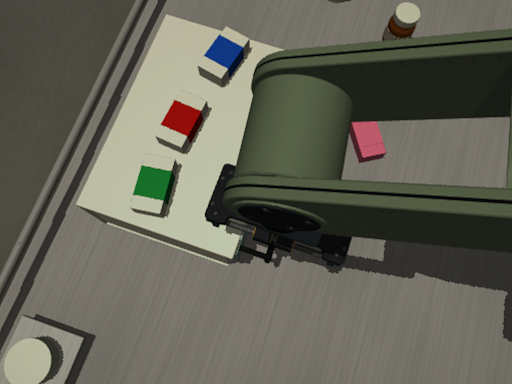

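```bash
python3 -c "
from h import *
print(env.state()['ee_pos'],env.state()['ee_rot'],env.state()['gripper_width'])
for u,v in ((260.5,150),(262,200)): print(wray(u,v,115).round(1))
for u,v in ((353,128),(345,250)): print(wray(u,v,135).round(1))
im=cv2.imread('pics/wrist3.png')
cv2.imwrite('pics/w3c.png',cv2.resize(im[120:340,180:380],None,fx=2.7,fy=2.7,interpolation=cv2.INTER_NEAREST))
"
```

```text
[593.34698659  77.32573379  98.4696582 ] [-1.78923444e+02  1.34649695e-01  8.92310872e+01] 0.5571192876561517
[596.5 124.7 115. ]
[597.1  93.4 115. ]
[644.4 139.4 135. ]
[644.9  69.5 135. ]
```

View pics/w3c.png

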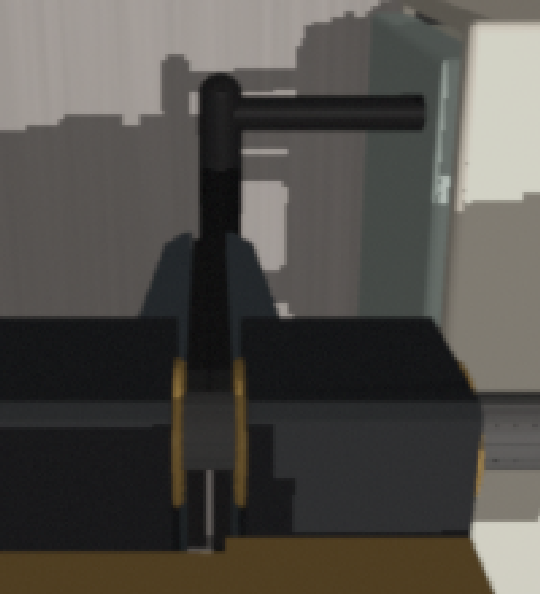

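```bash
python3 -c "
from h import *
im=cv2.imread('pics/side3.png')
c=cv2.resize(im[200:290,200:370],None,fx=4.6,fy=4.6,interpolation=cv2.INTER_CUBIC)
c=cv2.convertScaleAbs(c,alpha=1.8,beta=20)
cv2.imwrite('pics/s3c.png',c)
p=env.camera_params('side')
for X in ([593.3,77.3,98.5],[597,122,112],[597,32,112],[600,122,112],[597,77,112]):
    q=p['camera_matrix']@(p['R']@np.array(X)+p['t']);print(X,(q[:2]/q[2]).round(1))
"
```

```text
[593.3, 77.3, 98.5] [277.5 234.1]
[597, 122, 112] [266.5 259.8]
[597, 32, 112] [284.6 204.3]
[600, 122, 112] [264.6 259.1]
[597, 77, 112] [275.7 231.5]
```

View pics/s3c.png

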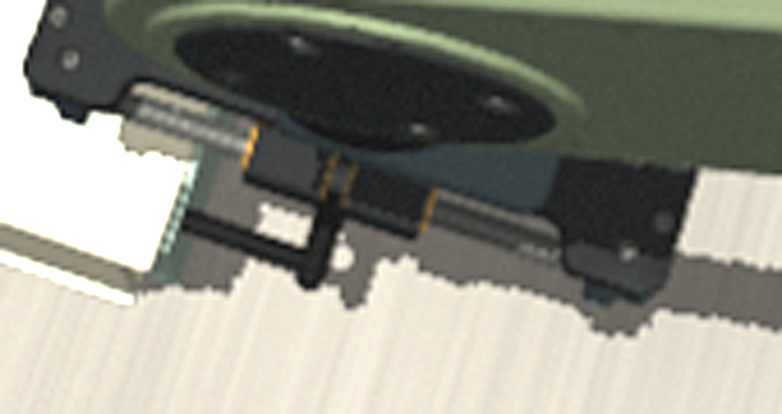

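The bar appears directly under the fingertips in plan, which shouldn't be possible at TCP z=98. I'll triangulate the bar's height from the static views.

Run:
```python
from h import *
def P(n):
    p=env.camera_params(n);return p["camera_matrix"]@np.c_[p["R"],p["t"]]
def Pw(s):
    p=env.camera_params("wrist");T=np.eye(4);T[:3,:3]=Ro.from_euler("xyz",s["ee_rot"],degrees=True).as_matrix();T[:3,3]=s["ee_pos"]
    return p["camera_matrix"]@np.linalg.inv(T@p["hand_eye"])[:3]
def tri(A,a,B,b):
    X=cv2.triangulatePoints(A,B,np.array(a,float).reshape(2,1),np.array(b,float).reshape(2,1));return (X[:3]/X[3]).ravel().round(1)
t,s=P("top"),P("side")
print("mid",tri(t,(253.5,212),s,(291,187.5)),tri(t,(306,212),s,(304.5,139.5)))
print("left0",tri(t,(188.5,259),s,(319,275.5)),tri(t,(243,259),s,(334,221)))
print("right",tri(t,(369.5,210.5),s,(324,78)))
print("carton/cab corner",tri(t,(375,50),s,(170,17)),tri(t,(379,185),s,(304,57)))
print("now left",tri(Pw(env.state()),(261,149),s,(268.5,260)))
im=cv2.imread("pics/side0.png")
cv2.imwrite("pics/s0c.png",cv2.resize(im[60:290,230:350],None,fx=2.6,fy=2.6,interpolation=cv2.INTER_CUBIC))
```

```text
mid [597.3   8.3 130.8] [599.1 -88.6  95.2]
left0 [519.9 121.6 133.1] [516.7  28.4  95.6]
right [ 599.  -202.9  105.3]
carton/cab corner [ 895.4 -228.7  111. ] [ 641.9 -216.4  128. ]
now left [595.2 112.   39.8]
```

View pics/s0c.png

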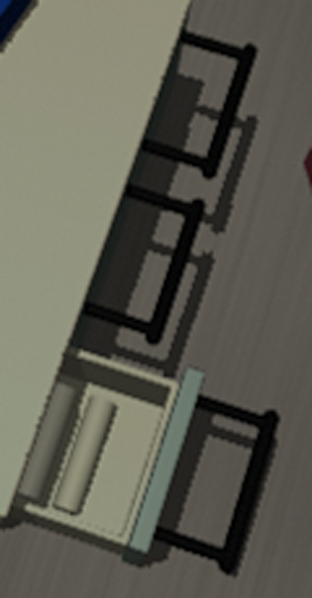

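arm_command([
  [1,0,0.004,0,0],
  [1,0,0.008,0,0],
  [1,0,0.008,0,0],
])

```text
time_s: 6.48
ee_pos: [597.8, 77.3, 98.4]
ee_rot: [-178.9, 0.1, 89.2]
force: [0.2, 0.4, 0.6]
gripper_width: 0.2
```

Run:
```python
from h import *
s=env.state();print(s['ee_pos'],s['ee_rot'],s['force'],s['qpos'])
im=env.grab_frame("wrist")[:,:,::-1]
cv2.imwrite('pics/w4c.png',cv2.resize(im[120:340,180:380],None,fx=2.7,fy=2.7,interpolation=cv2.INTER_NEAREST))
```

```text
[597.80715514  77.25984761  98.41397942] [-1.78949094e+02  1.33988665e-01  8.92297486e+01] [0.18016839 0.41145634 0.60672637] [ 6.27333065e+00  2.49630142e+01  9.21537544e+01 -4.55901442e-03
  6.39426358e+01  7.04685142e+00]
```

View pics/w4c.png

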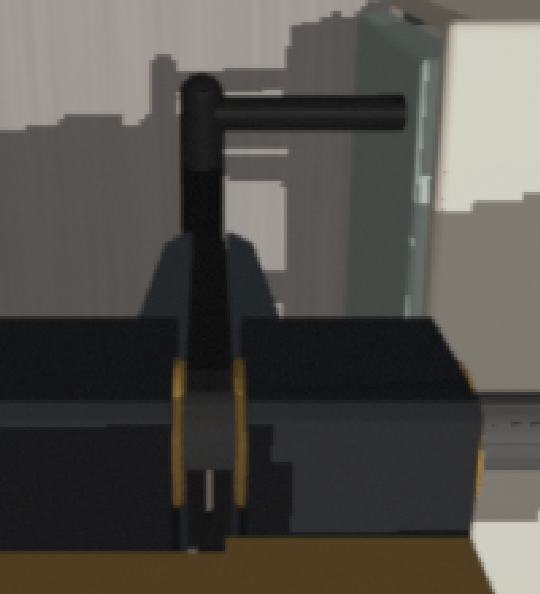

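With the TCP at z=98 the closed fingers pass over the bar without contact. The visible tip corner (v≈207, where v≈191 is expected) suggests the real fingertips end about 30 mm short of the stated TCP. I'm directly over the bar, so I'll touch down gently to measure it.

arm_command([
  [1,0,-0.004,0.006,0],
  [1,0,-0.004,0.012,0],
  [1,0,-0.004,0.012,0],
])

```text
time_s: 6.78
ee_pos: [594.6, 77.2, 91.6]
ee_rot: [-178.8, 0.1, 89.2]
force: [-0.5, -0.4, -0.2]
gripper_width: 0.1
```

arm_command([
  [1,0,0,0.005,0],
  [1,0,0,0.008,0],
  [1,0,0,0.008,0],
])

```text
time_s: 7.03
ee_pos: [594.4, 77.2, 87.2]
ee_rot: [-178.8, 0.2, 89.2]
force: [0.2, 0.2, -0.1]
gripper_width: 0.4
```

arm_command([
  [1,0,0,0.005,0],
  [1,0,0,0.006,0],
  [1,0,0,0.006,0],
])

```text
time_s: 7.28
ee_pos: [596.0, 77.2, 86.8]
ee_rot: [-179.1, 0.1, 89.2]
force: [-1.1, -0.5, 10.0]
gripper_width: 0.6
```

Run:
```python
from h import *
s=env.state();print(s['ee_pos'],s['ee_rot'],s['force'])
im=env.grab_frame("wrist")[:,:,::-1]
cv2.imwrite('pics/w5.png',im)
im=env.grab_frame("side")[:,:,::-1]
c=cv2.resize(im[180:300,190:370],None,fx=4.3,fy=4.3,interpolation=cv2.INTER_CUBIC)
cv2.imwrite('pics/s5c.png',cv2.convertScaleAbs(c,alpha=1.8,beta=20))
```

```text
[596.03681433  77.21276003  86.75564309] [-1.79072370e+02  1.30135539e-01  8.92311643e+01] [-1.13040135 -0.51560665 10.00707252]
```

View pics/w5.png

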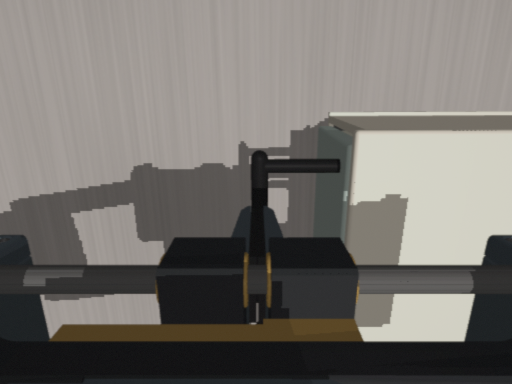

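View pics/s5c.png

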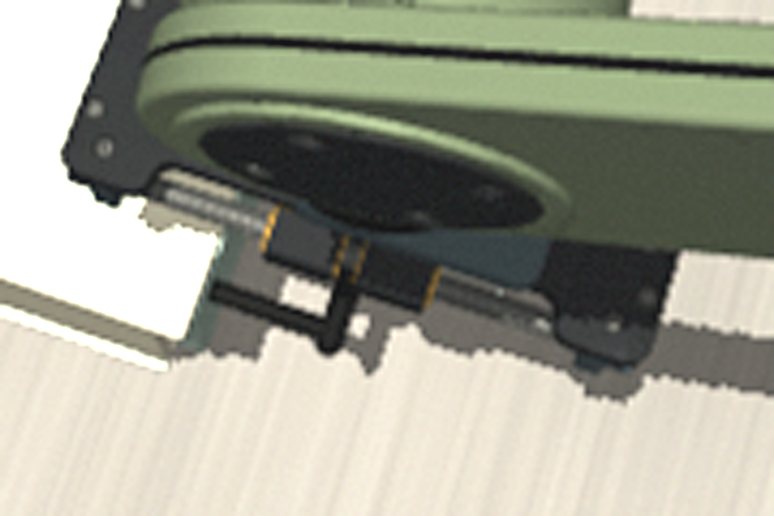

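The bar's top (z=117) stops the fingers at stated TCP z≈87, so the real fingertips are 30 mm above the stated TCP. I'll use z_tip = z + 30 from here on. Next I lift, move in front of the bar, lower to stated z≈66 and push.

arm_command([
  [1,0,0,-0.03,0],
  [1,0,-0.03,-0.03,0],
  [1,0,-0.07,-0.03,0],
  [1,0,-0.07,-0.03,0],
  [1,0,-0.07,0.02,0],
  [1,0,-0.07,0.042,0],
  [1,0,-0.07,0.042,0],
])

```text
time_s: 7.97
ee_pos: [558.8, 77.3, 63.6]
ee_rot: [-178.7, 0.2, 89.2]
force: [-0.4, -0.1, -0.1]
gripper_width: 0.4
```

arm_command([
  [1,0,0.012,0,0],
  [1,0,0.024,0,0],
  [1,0,0.034,0,0],
  [1,0,0.034,0,0],
])

```text
time_s: 8.3
ee_pos: [578.1, 77.2, 63.8]
ee_rot: [-178.9, 0.2, 89.2]
force: [-0.1, -1.3, 0.2]
gripper_width: 0.0
```

arm_command([
  [1,0,0.006,0,0],
  [1,0,0.01,0,0],
  [1,0,0.01,0,0],
])

```text
time_s: 8.55
ee_pos: [582.9, 77.1, 63.9]
ee_rot: [-178.9, 0.2, 89.2]
force: [-1.9, 0.4, 1.6]
gripper_width: 0.0
```

arm_command([
  [1,0,0.005,0,0],
  [1,0,0.008,0,0],
  [1,0,0.008,0,0],
])

```text
time_s: 8.8
ee_pos: [582.7, 77.1, 64.0]
ee_rot: [-178.3, 0.2, 89.2]
force: [-9.6, 0.6, 6.7]
gripper_width: 0.7
```

arm_command([
  [1,0,0.005,0,0],
  [1,0,0.008,0,0],
  [1,0,0.008,0,0],
])

```text
time_s: 9.05
ee_pos: [582.3, 77.1, 64.1]
ee_rot: [-177.8, 0.2, 89.2]
force: [-10.6, -0.3, 7.7]
gripper_width: 0.4
```

Hard stop at x=582.5, with force rising to 10 N. I'll back off, lift and check.

arm_command([
  [1,0,-0.016,0,0],
  [1,0,-0.03,0,0],
  [1,0,-0.03,-0.06,0],
  [0.6,0,-0.03,-0.12,0],
  [0.6,0,-0.03,-0.18,0],
  [0.6,0,-0.03,-0.24,0],
  [0.6,0,-0.03,-0.24,0],
])

```text
time_s: 9.63
ee_pos: [575.9, 78.1, 191.3]
ee_rot: [-178.6, 0.1, 89.2]
force: [1.0, -0.8, -0.2]
gripper_width: 24.0
```

```bash
python3 go.py 598.8 -38.6 190 89.1
python3 - <<'E'
from h import *
im=env.grab_frame("wrist")[:,:,::-1]
cv2.imwrite("pics/w6c.png",cv2.resize(im[100:340,200:360],None,fx=2.5,fy=2.5,interpolation=cv2.INTER_NEAREST))
E
```

```text
shares [-0.2327  0.049   0.0017] turn 0.0027 rows 2.8520070437995715 0.0167008474924655 [575.9  78.1 191.3] [-1.7862e+02  1.0000e-01  8.9220e+01] t 9.6333
```

View pics/w6c.png

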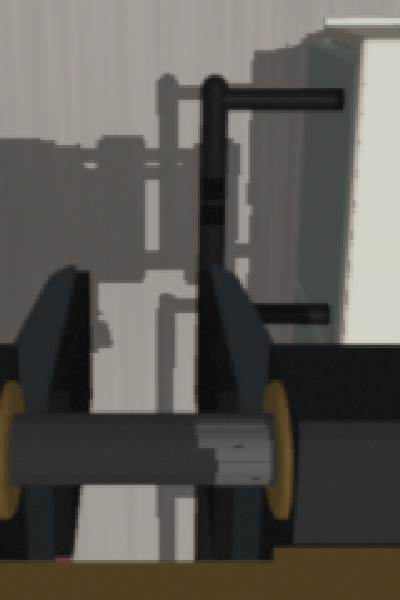

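The left drawer's light gap is gone and it sits flush. Next I go over the middle bar.

arm_command([
  [0.6,-0.08,0.02,0,0],
  [0.6,-0.16,0.04,0,0],
  [0.6,-0.233,0.047,0,0],
  [0.6,-0.233,0.047,0,0],
  [0.6,-0.233,0.047,0,0],
])

```text
time_s: 10.1
ee_pos: [595.6, -40.5, 186.4]
ee_rot: [-178.2, 0.1, 89.0]
force: [-0.1, 1.0, 1.0]
gripper_width: 36.6
```

```bash
python3 go.py 598 -38.6 63 89.1
python3 - <<'E'
from h import *
im=env.grab_frame("wrist")[:,:,::-1]
cv2.imwrite("pics/w7.png",im)
E
```

```text
shares [0.0044 0.0124 0.2466] turn -0.0016 rows 2.9607604663850893 0.010281431261911972 [595.6 -40.5 186.4] [-1.7824e+02  1.1000e-01  8.9030e+01] t 10.1
```

View pics/w7.png

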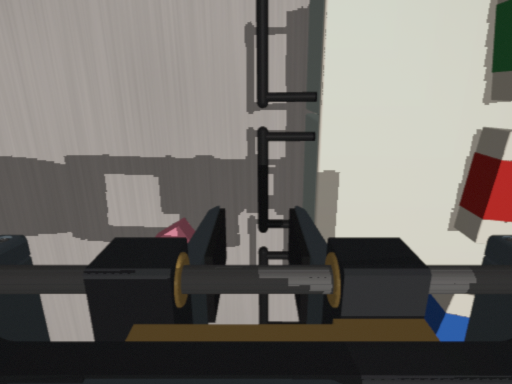

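All three bars are in line at column 263, so the left drawer is home. The middle bar (263, rows 130-228) lies between the fingers, so I descend.

arm_command([
  [0.6,0.003,0.008,0.06,0],
  [0.6,0.003,0.01,0.12,0],
  [0.6,0.003,0.012,0.18,0],
  [0.6,0.003,0.012,0.22,0],
  [0.6,0.003,0.012,0.243,0],
  [0.6,0.003,0.012,0.243,0],
  [0.6,0.003,0.012,0.243,0],
])

```text
time_s: 10.73
ee_pos: [597.2, -36.5, 64.4]
ee_rot: [-178.1, 0.1, 89.2]
force: [-0.3, 0.5, 0.9]
gripper_width: 36.5
```

arm_command([
  [1,0,0,0,0],
  [1,0,0,0,0],
  [1,0,0,0,0],
  [1,0,0,0,0],
], squeeze=20)

```text
time_s: 11.07
ee_pos: [597.8, -36.4, 65.3]
ee_rot: [-178.3, 0.1, 89.2]
force: [-0.3, -0.6, -0.3]
gripper_width: 12.6
```

arm_command([
  [1,0,-0.01,0,0],
  [1,0,-0.03,0,0],
  [1,0,-0.03,0,0],
])

```text
time_s: 11.32
ee_pos: [579.8, -36.3, 65.4]
ee_rot: [-178.0, 0.1, 89.2]
force: [-1.8, -1.3, -4.6]
gripper_width: 9.3
```

The bar is gripped (width ≈ 10) and the drawer is moving. I keep pulling.

arm_command([
  [1,0,-0.03,0,0],
  [1,0,-0.06,0,0],
  [1,0,-0.09,0,0],
  [1,0,-0.12,0,0],
  [1,0,-0.145,0,0],
  [1,0,-0.155,0,0],
  [1,0,-0.155,0,0],
])

```text
time_s: 11.9
ee_pos: [497.7, -35.7, 65.7]
ee_rot: [-177.5, 0.1, 89.3]
force: [-0.9, -3.0, -22.8]
gripper_width: 9.1
```

arm_command([
  [1,0,-0.006,0.004,0],
  [1,0,-0.012,0.004,0],
  [1,0,-0.016,0.004,0],
  [1,0,-0.016,0.004,0],
])

```text
time_s: 12.23
ee_pos: [491.1, -35.7, 65.4]
ee_rot: [-177.7, 0.1, 89.3]
force: [1.0, -1.4, 0.4]
gripper_width: 9.2
```

arm_command([
  [1,0,-0.006,0.001,0],
  [1,0,-0.012,0.001,0],
  [1,0,-0.012,0.001,0],
])

```text
time_s: 12.48
ee_pos: [486.8, -35.7, 65.5]
ee_rot: [-178.0, 0.1, 89.3]
force: [4.6, -1.1, -6.9]
gripper_width: 9.5
```

Travel is 111 mm with force building, so it's at the stop. I release, let the jaws open and lift clear.

arm_command([
  [0.6,0,0.002,0,0],
  [0.6,0,0.002,0,0],
  [0.6,0,0.002,0,0],
  [0.6,0,0.002,0,0],
])

```text
time_s: 12.82
ee_pos: [487.6, -35.5, 65.7]
ee_rot: [-178.0, 0.1, 89.2]
force: [-0.4, 0.0, 0.0]
gripper_width: 33.4
```

arm_command([
  [0.6,0,0,-0.04,0],
  [0.6,0,0,-0.1,0],
  [0.6,0,0,-0.16,0],
  [0.6,0,0,-0.22,0],
  [0.6,0,0,-0.28,0],
  [0.6,0,0,-0.28,0],
])

```text
time_s: 13.32
ee_pos: [496.1, -35.4, 211.7]
ee_rot: [-178.6, 0.2, 89.2]
force: [1.0, -0.6, 0.4]
gripper_width: 36.3
```

```bash
python3 go.py 300 300 220 120
python3 - <<'E'
from h import *
cv2.imwrite("pics/w8.png",env.grab_frame("wrist")[:,:,::-1])
E
```

```text
shares [ 0.6656 -0.4013 -0.0088] turn -0.6835 rows 9.319268781041508 4.295496826040295 [496.1 -35.4 211.7] [-1.7862e+02  1.6000e-01  8.9240e+01] t 13.3167
```

View pics/w8.png

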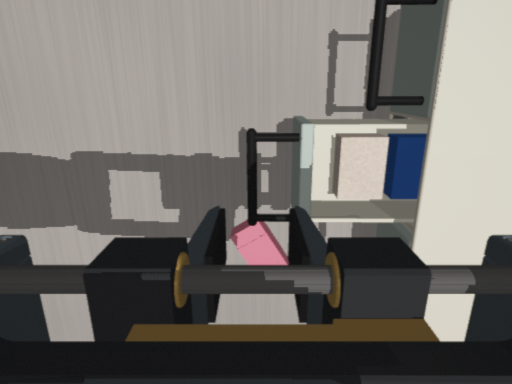

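The middle drawer is open, with its bar at (252, 130-224) and its contents showing, and the left drawer is shut. I'll move the arm clear and check from above.

arm_command([
  [0.6,0.66,-0.4,-0.02,-0.68],
  [0.6,0.66,-0.4,-0.02,-0.68],
  [0.6,0.66,-0.4,-0.02,-0.68],
  [0.6,0.66,-0.4,-0.02,-0.68],
  [0.6,0.66,-0.4,-0.02,-0.68],
  [0.6,0.66,-0.4,-0.02,-0.68],
  [0.6,0.66,-0.4,-0.02,-0.68],
  [0.6,0.66,-0.4,-0.02,-0.68],
])

```text
time_s: 14.03
ee_pos: [323.0, 253.4, 220.5]
ee_rot: [-178.4, -0.7, 119.8]
force: [0.7, -0.3, 0.0]
gripper_width: 36.6
```

Run:
```python
from h import *
print(env.state()["ee_pos"])
im=np.ascontiguousarray(env.grab_frame("top")[:,:,::-1]);cv2.imwrite("pics/top9.png",im)
m=cv2.inRange(im,(0,0,0),(45,45,45)); m[:187]=0; m[300:]=0; m[:,:180]=0; m[:,385:]=0
m2=cv2.morphologyEx(m,cv2.MORPH_OPEN,np.ones((3,25),np.uint8))
for c in cv2.findContours(m2,0,1)[0]:
    (u,v),_,_=cv2.minAreaRect(c);print(cv2.boundingRect(c),ray("top",u,v,115).round(1))
hsv=cv2.cvtColor(im,cv2.COLOR_BGR2HSV)
for c in cv2.findContours(cv2.inRange(hsv,(0,180,80),(6,255,255)),0,1)[0]:
    if cv2.contourArea(c)>100: (u,v),_,_=cv2.minAreaRect(c);print("red",u,v,ray("top",u,v,165).round(1))
```

```text
[323.03636757 253.43826292 220.51908198]
(254, 272, 55, 5) [490.1 -37.7 115. ]
(188, 211, 54, 5) [599.9  76.6 115. ]
(317, 209, 53, 4) [ 598.6 -152.4  115. ]
red 275.29705810546875 101.13823699951172 [786.7 -33.7 165. ]
```

View pics/top9.png

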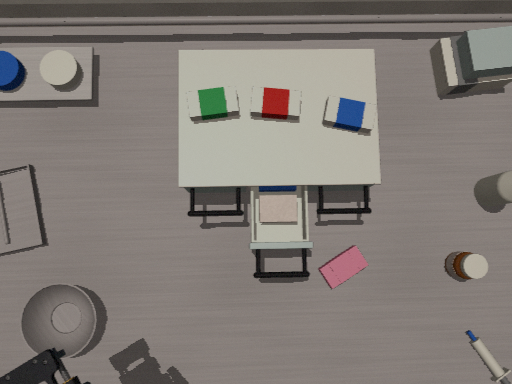

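From above, the left bar is at x=599.9 (home) and the right bar is unmoved at 598.6. The middle bar is at 490.1 (about 109 mm out), and the red carton has moved less than 1 mm. I'll let the arm come to rest and hand in.

arm_command([
  [0.6,0,0,0,0],
  [0.6,0,0,0,0],
  [0.6,0,0,0,0],
])

```text
time_s: 14.33
ee_pos: [319.1, 259.0, 220.2]
ee_rot: [-178.3, -1.1, 120.2]
force: [0.8, -0.2, -0.2]
gripper_width: 36.8
```

```bash
python3 -c "
from workcell import env
s=env.state();print(s['ee_pos'],s['qvel'].round(2),s['force']);print(env.job_done())"
```

```text
[319.14969983 259.04305656 220.16737527] [-1.81 -0.04 -0.32 -0.25  0.01 -0.02] [ 0.81918513 -0.23564682 -0.19000874]
the job is handed in; nothing more can be done
None
```

The left drawer is fully home and the middle drawer, directly under the red-banded carton, is wide open. I handed the job in at about 14.3 s with the robot clear of everything.

- **Last overhead check:** the left handle bar is at x≈599.9 mm (home). The middle bar is at 490.1 mm, about 109 mm out of 110. The right bar has not moved at 598.6 mm, so that drawer is still shut. The red carton moved less than 1 mm and the pink box was not touched.
- **What disagreed:** my first push of the left drawer stopped 2–3 mm short. The real fingertips end about 30 mm above the stated TCP, which I confirmed by touching the bar: it stopped the fingers at a stated z of 87 mm, where its top is at 117 mm. I allowed for that and pushed the drawer again until it hit its stop, before opening the middle one.
- **Forces:** the highest reading at the end of any move was about 23 N, a brief vertical load while pulling the middle drawer.

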